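Fit a roller bearing and snap its retaining cover on

ROBOT

A 6-joint arm with a two-finger parallel gripper is mounted at the origin on a cart in front of the work surface, level with it; the furniture and walls round the work are solid. World frame = base frame: x ahead of the robot, y to its left, z up, the work surface at z = 0. Lengths are in m, angles in rad, forces in N, time in s.
With the tool pointing down it reaches from about 0.35 to 0.975 m from the base axis. Payload 4.9 kg.
Tool frame: the origin (TCP) lies at the very end of the fingers, on their centre line; the grasp point (between the pads) lies 19 mm behind it (pinch_z is the distance from the TCP to the grasp point, in m); z points along the fingers, y is the line along which they close (so a half turn about z gives the same grasp; the last joint's range is limited). The gripper opens to 85 mm and grips with 20 to 120 N. Pads are 22 mm wide; open, the fingers measure 114 mm over their backs; the gripper's body (76 mm by 85 mm) begins 54 mm behind the grasp point. The pads swing forward as they close: fully open they stand 13 mm farther back than shut.
Start: joints at [-1.441, 0.053, 1.613, -0, 1.476, -0.119], TCP at [0.154, -0.606, 0.2] pointing down, gripper open.
Joint ranges: [-3.01, 3.01], [-1.01, 2.22], [0.06, 2.58], [-1.02, 4.17], [0.09, 2.62], [-3.14, 3.14]. Speed limits (rad/s): [2.57, 2.57, 3.14, 3.14, 3.14, 3.14].

INTERFACE

Orientations are given as a unit quaternion [w, x, y, z].
In Python, from plant import * gives the robot as it stands. The module is installed in compiled form; this text tells all that it offers.
- The arm moves only by the tool play_rows, never from a script. Its arguments are lists of equal length, an entry for each row: "linear": the shift along the world's x, y, z in m, a list of three; "turn": the turn about the world's z in degrees. A call has 1 to 8 rows; each row shifts and turns the commanded pose from where the row before left it; what a row does not reach is not made up. A row lasts 1/8 s, in which the tool goes at most 62.5 mm and 10.7 degrees, less where a joint would pass 70% of its speed; a pose out of reach is approached as far as the arm can. A call is refused whole if a number of a shift passes 0.0625 or a number of a turn 10.7, either way. A call with a gripper value outside its range is refused whole. "hand" is the finger opening in m, from 0 to 0.0854, set as the call begins (left out, the last holds). The fingers move at their own pace and stop on an object; the grip force is fixed at half the most. Time passes only in rows, so rows that do not move let the fingers close. It gives the time, the measured TCP pose, the force, the opening and the grip force at its end, in the units of the state.
- state(): the state, without advancing time (a new reading comes with each control period).
- grab_frame(name): name is "scene" or "top"; returns the picture (420x560x3 uint8, red, green, blue); there is no depth.
- camera_info(name): a dict with "camera_matrix" (3x3 intrinsics, pixels), "distortion" ([k1, k2, p1, p2, k3] as OpenCV has them; the pictures are not rectified), "origin" and "attitude" of the camera in the world. Camera axes: x right, y down, z forward; pixel columns grow to the right and rows downward; lengths in m; the calibration is good to about 2 mm. A picture is of the moment at which its call begins. camera_info takes no time and is no camera call.
- job_done(): hands the job in; it is judged then, once.
Trained networks look in the newest picture that a camera, given by its name, has taken for a name from the list of things; names that differ only in an ending like _2 or _b are one class to them, and where a whole thing is asked for, a point or a joint stands for the part that bears it (a point fixed in the world has none). Each returns a list of dicts, best first, with "p" (0 to 1); they miss things now and then, are a little off and sometimes report something else, mostly with a low value. They report only what shows in the picture. A call takes as long as a camera call. They do not tell look-alikes from the thing itself.
- trace(camera, thing): "region" (420x560 bool, what is visible of it) and "location" ([column, row] in pixels, amid what is visible of it).
The state is a dict: "time": time; "joint_pos": joint angles; "joint_vel": joint speeds; "joint_efforts": joint torques, N m; "tool_pos": TCP position; "tool_rot": TCP orientation; "contact_force": force on the tool from outside, world axes, zero at the start; "ft_torque": the same for the moment, N m; "gripper_width": opening from 0.0 (shut) to 1.0 (fully open); "grasp_force": force on a finger pad.
Only numpy, scipy, OpenCV 4.12 (cv2) and the standard library are available. Lean on these libraries where they do the work, as an engineer would, in place of code of your own. Each camera call takes 0.05 s, during which the arm holds its last target. There are 200 camera calls.

TASK

Set the loose ball bearing flat into the open bearing housing on the aluminium roller rail, then push the blue retaining cover straight down over the housing's two snap hooks until both sides have clicked and the cover sits level under both barbs, as on the finished housing beside it. Feel for the clicks and do not force it: more than 35 N would crush the washer under the bearing or crack the plastic. Leave the other things on the bench where they are.

Things in the scene. Friction and masses are not known exactly. Their poses are not given: they have to be found in the camera images.
- bearing: Loose grey steel ball bearing lying flat on the bench: 34 mm outside diameter, 9 mm high, about 50 g. Origin: centre of its underside, z up. Grip it across the rim by its upper half. It may lie left or right, the cover then on the other side.
- cover: Loose blue plastic cover lying right way up on the bench, 70 (x) x 58 (y) x 14 mm, 35 to 70 g. Origin: centre of its underside, z up. Top: a 2 mm plate with a 22 mm round hole and two hook slots (x = +-18 to 28.2 mm, 13.6 mm wide in y). Along both 70 mm edges a ribbed skirt (y = +-26 to 29, x = +-30) reaches down to z = 0: grip there, across y. Fits either way round (half a turn).
- cover_ring (a point): Centre of the lower edge of the ring under the cover's plate (33 mm outside, 25 mm inside), 5 mm over the cover's origin: this edge bears on the bearing's top.
- rail: Aluminium rail, 300 (x) x 60 (y) x 16 mm, fixed, standing level across the bench on four screw feet that hold it 5 to 20 mm clear of the bench; origin: centre of its underside. The open housing stands on its +x half (75 mm from the centre), a finished one with bearing and cover on its -x half.
- housing: Open grey bearing housing fixed on the rail. Origin: under its foot's centre, on the rail's top; x along the rail through both hooks, z up. Foot 100 (x) x 50 x 6 mm; body 42 (x) x 44 (y) mm, top at z = 20 mm, with a round pocket 37 mm wide, chamfered 1.5 mm. Two springy hooks stand at x = +-24 to 27 mm, 10.8 mm wide in y.
- seat (a point): Centre of the top of the steel wave washer (a spring) in the pocket, 15 mm over the housing's origin, 5 mm under the pocket's rim. The bearing lies on it, its top 4 mm proud of the body. It yields 3 mm, from 3 N to 13 N, and is then solid. With the cover home it is 2 mm down (10 N) and holds the cover up against the barbs.
- home (a point): Where the cover's origin ends up, 17 mm over the housing's origin: cover's x along the housing's x, its plate's top against the undersides of both barbs. Coming down, the slots meet the hooks' flat tops 12 mm above home if they are off line, else the barbs' slopes at about 8 mm; the barbs' widest part passes at 2.4 mm, and the ring meets the bearing at 2 mm. It takes a push of 13 to 25 N.
- hook_a_tip (a point): Top of the hook at the housing's +x side, 41 mm over the housing's origin and 25.5 mm from its centre. Its barb points outward: underside at z = 31 mm, reaching x = 31 mm, then tapering inward to x = 26 mm at the flat top. hook_b at -x is its mirror image.
- hook_a (a joint): Bending of the hook at the housing's +x side, rad: 0 straight, positive bent inward; about 0.11 while the slot's outer edge passes the barb, springing back below 0.04 as it clicks. Its root is 7 mm over the housing's origin.
- hook_b (a joint): The same for the hook at the housing's -x side.
- sprocket: Bystander: loose steel sprocket, 68 mm wide, 8 mm high, lying flat; origin under its centre.
- oil_bottle: Bystander: white drip-oil bottle with green cap, 42 mm wide, 120 mm high, behind the rail; origin under its centre.
- tape_roll: Bystander: black roll of tape lying flat, 60 mm wide, 19 mm high; origin under its centre.
- hex_key_holder: Bystander: orange folding hex key set, 31 x 88 x 22 mm; origin under its centre.
- marker: Bystander: blue and white marker pen lying at the left, 135 mm long; origin under its middle.
- adjustable_spanner: Bystander: light-coloured adjustable spanner lying at the right, 146 mm long; origin under its middle.
Not all that is in view belongs to the job. Of the things that look like the bearing, take the one that is nearest to the robot's base at the start.

How it is judged:
By the outcome, as a careful person would: the job done as asked, in the order asked, and still so for the second after the job is handed in, with the robot touching nothing.
It also fails if it takes over 69 s, if anything falls off the work surface, if the arm or the gripper's body presses on something with over 40 N, if the wrist force passes 120 N, or if a joint passes its speed limit or range.

## Working session

There is one attempt and no reset: what is moved stays moved. The work goes in short steps, Python scripts to look and compute and a tool call to move; the robot and the scene stay as the last step left them, time stands still between calls to the robot, and variables do not carry over. Pictures are saved under pics/ and viewed, at most 13 in all, crops included, and the job is handed in when it is done.

Besides the shell and the picture viewer there is one more tool, called in YAML: its name, and indented under it one key for each argument. play_rows: Moves the arm, as the interface text tells. Its arguments: {"type":"object","properties":{"linear":{"type":"array","items":{"type":"array","items":{"type":"number"}}},"turn":{"type":"array","items":{"type":"number"}},"hand":{"type":"number"}},"required":["linear","turn"]}

```bash
mkdir -p pics; cat > h.py <<'E'
from plant import *
import numpy as np, cv2
from scipy.spatial.transform import Rotation as R
def cam(n):
    c=camera_info(n); K=np.array(c["camera_matrix"],float); d=np.array(c["distortion"],float)
    q=np.array(c["attitude"],float); o=np.array(c["origin"],float)
    Rm=q if q.shape==(3,3) else R.from_quat(q[[1,2,3,0]]).as_matrix()
    return K,d,o,Rm
def w(n,px,z):
    K,d,o,Rm=cam(n)
    p=cv2.undistortPoints(np.array(px,float).reshape(-1,1,2),K,d).reshape(-1,2)
    r=np.c_[p,np.ones(len(p))]@Rm.T
    return o+r*((z-o[2])/r[:,2])[:,None]
def pix(n,P):
    K,d,o,Rm=cam(n)
    rv=cv2.Rodrigues(Rm.T)[0]
    return cv2.projectPoints(np.array(P,float).reshape(-1,1,3),rv,-Rm.T@o,K,d)[0].reshape(-1,2)
def save(n,f):
    im=np.array(grab_frame(n)); cv2.imwrite("pics/"+f,im[:,:,::-1]); return im
E
python3 - <<'E'
from h import *
a=save("top","t1.png"); b=save("scene","s1.png")
for n in("top","scene"):
    c=camera_info(n);print(n,c["origin"],c["attitude"],c["camera_matrix"][0][0])
    for t in("bearing","cover","housing","rail"):
        for r in trace(n,t)[:5]:
            reg=r["region"];ys,xs=np.nonzero(reg)
            print(t,round(r["p"],2),np.round(r["location"],1),reg.sum(),xs.min(),xs.max(),ys.min(),ys.max(),w(n,r["location"],0.01)[0].round(3))
s=state();print(s)
E
```

```text
top [0.39033423 0.00541995 1.34790718] [-0.06231891  0.70766874 -0.70171558  0.05400515] 396.73683133330877
bearing 0.48 [155.  244.6] 75 149 158 241 250 [0.477 0.46  0.01 ]
bearing 0.37 [202.3 254.6] 33 198 206 251 256 [0.445 0.296 0.01 ]
bearing 0.35 [302.5 232.2] 1649 256 345 218 238 [ 0.524 -0.041  0.01 ]
cover 0.58 [361.9 251.8] 245 355 377 240 258 [ 0.459 -0.241  0.01 ]
housing 0.72 [274.  228.3] 471 264 292 221 237 [0.536 0.055 0.01 ]
rail 0.9 [302.2 228.1] 1677 256 346 219 238 [ 0.538 -0.04   0.01 ]
scene [0.15019321 1.02715656 0.54931187] [ 0.12047166 -0.15914519  0.81762926 -0.54003869] 422.4926761901425
bearing 0.72 [220.  286.5] 373 210 231 276 295 [0.613 0.317 0.01 ]
bearing 0.71 [242.1 345.2] 244 235 252 337 353 [0.472 0.477 0.01 ]
bearing 0.7 [258.9 327.6] 193 255 270 319 332 [0.465 0.419 0.01 ]
bearing 0.51 [251.6 298.5] 148 244 258 294 305 [0.523 0.334 0.01 ]
bearing 0.48 [286.6 303.3] 171 279 294 294 306 [0.444 0.323 0.01 ]
cover 0.42 [345.4 205.6] 99 337 352 202 208 [ 0.467 -0.259  0.01 ]
cover 0.27 [295.8 230.4] 398 282 308 218 242 [ 0.554 -0.023  0.01 ]
cover 0.2
[... 238 characters left out ...]
192e+00,  5.27227149e-02,  1.61294085e+00, -8.35226740e-06,
        1.47600055e+00, -1.18986489e-01]), 'joint_vel': array([ 9.94975907e-04,  9.32615397e-05,  3.66943856e-04, -1.82145682e-04,
        8.86651055e-04, -1.08582545e-03]), 'joint_efforts': array([-9.91338820e-04, -3.93216920e+01, -3.70026648e+01, -8.83261328e-05,
        1.32581594e-03, -1.39640773e-05]), 'tool_pos': array([ 0.153884  , -0.60571918,  0.19946505]), 'tool_rot': array([-3.57068137e-05,  9.92274049e-01,  1.24065344e-01, -4.35021181e-06]), 'contact_force': array([-0.70827057,  0.05067804, -0.65697113]), 'ft_torque': array([ 0.03279099, -0.00302945, -0.02207405]), 'grasp_force': 0.0, 'gripper_width': 0.9984947153036723}
```

View pics/t1.png

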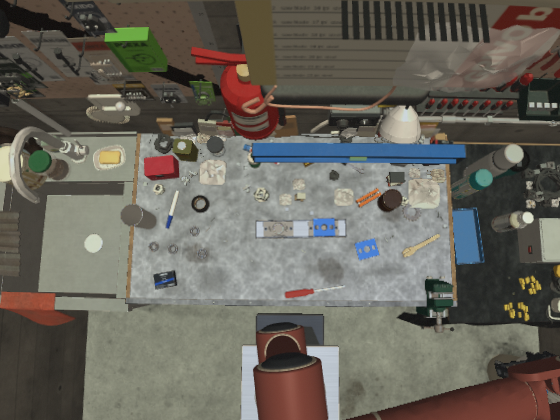

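View pics/s1.png

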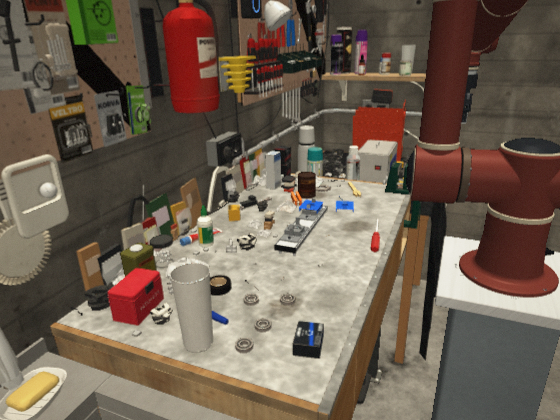

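The top view shows the rail at about (300,228), with the finished housing at (325,228), the open one at (275,228) and the cover at (367,249). On the left there are several bearing-like rings at (154,246), (173,249), (195,231) and (202,254). I'll zoom in on these.

```bash
python3 - <<'E'
import cv2,numpy as np
a=cv2.imread("pics/t1.png");b=cv2.imread("pics/s1.png")
r=lambda i,k:cv2.resize(i,None,fx=k,fy=k,interpolation=cv2.INTER_CUBIC)
A=r(a[215:275,140:240],4);B=r(a[210:270,250:390],5)[:, :700];C=r(b[285:360,220:320],4)
cv2.imwrite("pics/c1.png",np.vstack([np.hstack([A,C[:240]]),B[:, :800] if 0 else cv2.copyMakeBorder(B,0,0,0,100,0)]))
E
```

```text
(no output)
```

View pics/c1.png

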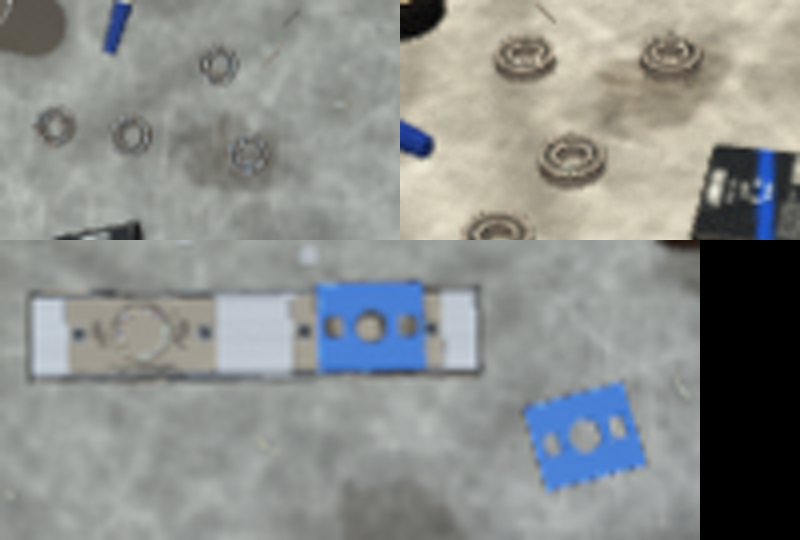

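Four look-alike bearings are visible in top-view pixels, at (202,254), (173,249), (154,247) and (195,231). The one nearest the base is (202,254). The loose cover lies right at (367,249), turned a little. Next I'll fit the poses with models.

```bash
cat >> h.py <<'E'
from scipy.optimize import minimize
def box(x0,x1,y0,y1,z0,z1): return np.array([[x,y,z] for x in(x0,x1) for y in(y0,y1) for z in(z0,z1)])/1000.
COVER=[box(-35,35,-29,29,12,14),box(-30,30,26,29,0,14),box(-30,30,-29,-26,0,14)]
RAIL=[box(-150,150,-30,30,0,16)]
S=6
def pose(P,x,y,z,yaw):
    c,s=np.cos(yaw),np.sin(yaw); return P@np.array([[c,s,0],[-s,c,0],[0,0,1]])+[x,y,z]
def ren(n,boxes,p,win):
    u0,u1,v0,v1=win; m=np.zeros(((v1-v0)*S,(u1-u0)*S),np.uint8)
    for b in boxes:
        q=(pix(n,pose(b,*p))-[u0-.5,v0-.5])*S-.5
        cv2.fillConvexPoly(m,cv2.convexHull((q*16).round().astype(np.int32)),255,shift=4)
    return m/255.
def bluemask(im,win,t=40):
    u0,u1,v0,v1=win; c=im[v0:v1,u0:u1].astype(np.float32); b=c[...,2]-c[...,0]
    b=cv2.resize(b,None,fx=S,fy=S,interpolation=cv2.INTER_CUBIC)
    hi=np.percentile(b[b>t],60); m=(b>hi/2).astype(np.uint8)
    cs,_=cv2.findContours(m,cv2.RETR_EXTERNAL,cv2.CHAIN_APPROX_NONE); k=max(cs,key=cv2.contourArea)
    o=np.zeros_like(m); cv2.drawContours(o,[k],-1,1,-1); return o.astype(float)
def fit(obs,boxes,p0,free,step=(.006,.006,.006,.08)):
    """obs: list of (cam,win,mask)"""
    g=lambda v:[v[free.index(i)] if i in free else p0[i] for i in range(4)]
    bl=lambda m:cv2.GaussianBlur(m,(0,0),S*.7)
    tg=[bl(m) for _,_,m in obs]
    f=lambda v:sum(((bl(ren(n,boxes,g(v),w_))-t)**2).sum()/t.sum() for (n,w_,_),t in zip(obs,tg))
    x0=np.array([p0[i] for i in free],float)
    sx=np.vstack([x0]+[x0+np.eye(len(x0))[k]*step[i] for k,i in enumerate(free)])
    r=minimize(f,x0,method="Nelder-Mead",options=dict(initial_simplex=sx,xatol=1e-5,fatol=1e-6,maxiter=300))
    return np.array(g(r.x)),r.fun
E
cat > m1.py <<'E'
from h import *
T=cv2.imread("pics/t1.png")[:,:,::-1];Sc=cv2.imread("pics/s1.png")[:,:,::-1]
wt=(345,390,230,270); ws=(330,362,194,218)
ot=("top",wt,bluemask(T,wt)); os_=("scene",ws,bluemask(Sc,ws))
p0=[.459,-.255,0,-1.3]
for o in([ot],[os_],[ot,os_]): print("cover",*[np.round(x,4) for x in fit(o,COVER,p0,[0,1,3])])
wt=(305,345,210,245); ot=("top",wt,bluemask(T,wt))
print("fin top",*[np.round(x,4) for x in fit([ot],COVER,[.54,-.11,.043,1.57],[0,1,3])])
rt=trace("top","rail")[0]["region"];
up=lambda m,w_:(cv2.resize(m[w_[2]:w_[3],w_[0]:w_[1]].astype(np.float32),None,fx=S,fy=S,interpolation=cv2.INTER_CUBIC)>.5).astype(float)
wr=(245,360,205,250)
print("rail net top",*[np.round(x,4) for x in fit([("top",wr,up(rt,wr))],RAIL,[.54,-.04,.01,1.57],[0,1,3])])
# bearing
for n,im,c in(("top",T,(202,253)),("scene",Sc,(288,299))):
    u,v=c;g=cv2.cvtColor(np.ascontiguousarray(im),cv2.COLOR_RGB2GRAY)[v-12:v+13,u-12:u+13]
    g=cv2.resize(g,None,fx=8,fy=8,interpolation=cv2.INTER_CUBIC); g=cv2.GaussianBlur(g,(0,0),3)
    m=(g<np.median(g)-18).astype(np.uint8)
    cs,_=cv2.findContours(m,cv2.RETR_EXTERNAL,cv2.CHAIN_APPROX_NONE);k=max(cs,key=cv2.contourArea)
    (ex,ey),ax,an=cv2.fitEllipse(cv2.convexHull(k)); q=[(ex+.5)/8-.5+u-12,(ey+.5)/8-.5+v-12]
    print(n,q,np.array(ax)/8,w(n,q,.005).round(4))
E
python3 m1.py
```

```text
cover [ 0.4693 -0.2561  0.     -1.3054] 0.0024
cover [ 0.4707 -0.2589  0.     -1.3186] 0.024
cover [ 0.47   -0.2566  0.     -1.3175] 0.0366
fin top [ 0.538  -0.1086  0.043   1.5952] 0.0066
rail net top [ 0.5342 -0.0365  0.01    1.5898] 0.012
top [200.7336883544922, 254.491792678833] [11.76534176 15.95912933] [[0.4455 0.3026 0.005 ]]
scene [287.86118507385254, 300.3485565185547] [13.82799053 17.46790886] [[0.4482 0.3056 0.005 ]]
```

```bash
cat > m2.py <<'E'
from h import *
T=cv2.imread("pics/t1.png")[:,:,::-1];Sc=cv2.imread("pics/s1.png")[:,:,::-1]
wt=(305,345,210,245); ot=("top",wt,bluemask(T,wt))
u,v=pix("scene",[[.538,-.109,.055]])[0].astype(int); ws=(u-20,u+20,v-15,v+15); print(u,v)
os_=("scene",ws,bluemask(Sc,ws)); print(os_[2].sum()/S/S)
print(*fit([ot,os_],COVER,[.538,-.109,.047,1.59],[0,1,2,3]))
# rail corners in top: bright-ness profile; print both network masks
from numpy import *
wr=(245,360,205,250)
up=lambda m,w_:(cv2.resize(m[w_[2]:w_[3],w_[0]:w_[1]].astype(float32),None,fx=S,fy=S,interpolation=cv2.INTER_CUBIC)>.5).astype(float)
grab_frame("top");grab_frame("scene")
rt=trace("top","rail")[0]["region"];rs=trace("scene","rail")[0]["region"]
for z in(.006,.012,.018): print("rail",*fit([("top",wr,up(rt,wr))],RAIL,[.54,-.04,z,1.58],[0,1,3]))
W=(260,340,185,265)
H=RAIL+[box(75-50,125,-25,25,16,22),box(54,96,-22,22,16,36),box(-125,-25,-25,25,16,22)]+[b+[-.075,0,.033] for b in COVER]
print("rail both",*fit([("top",wr,up(rt,wr)),("scene",W,up(rs,W))],H,[.54,-.04,.012,1.58],[0,1,2,3]))
E
python3 m2.py
```

```text
310 206
173.61111111111111
[ 0.53797858 -0.10805561  0.04884975  1.62797028] 0.08420005784040056Traceback (most recent call last):
  File "m2.py", line 12, in <module>
    rt=trace("top","rail")[0]["region"];rs=trace("scene","rail")[0]["region"]
       ~~~~~^^^^^^^^^^^^^^
    return asanyarray(a).trace(
           ~~~~~~~~~~~~~~~~~~~^
        offset=offset, axis1=axis1, axis2=axis2, dtype=dtype, out=out
        ^^^^^^^^^^^^^^^^^^^^^^^^^^^^^^^^^^^^^^^^^^^^^^^^^^^^^^^^^^^^^
    )
    ^
TypeError: 'str' object cannot be interpreted as an integer
```

play_rows:
  linear:
    - [0.04,0.045,-0.01]
    - [0.04,0.045,-0.01]
    - [0.04,0.045,-0.01]
    - [0.04,0.045,-0.01]
    - [0.04,0.045,-0.01]
    - [0.04,0.045,-0.01]
    - [0.04,0.045,-0.01]
    - [0.036,0.033,-0.01]
  turn: [0.5,0,0,0,0,0,0,0]

```text
time: 1.65
tool_pos: [0.4712, -0.2559, 0.1196]
tool_rot: [0.0, 0.992, 0.129, 0.0]
contact_force: [-0.3, -0.3, 0.8]
gripper_width: 1.001
grasp_force: 0.0
```

```bash
sed -i 's/^from numpy import \*$/from numpy import float32/' m2.py; python3 m2.py
```

```text
310 206
173.61111111111111
[ 0.53797858 -0.10805561  0.04884975  1.62797028] 0.08420005784040056
rail [ 0.53524032 -0.03378119  0.006       1.59652376] 0.0067009730725384326
rail [ 0.53460067 -0.03413349  0.012       1.59728176] 0.00604973180667127
rail [ 0.53384297 -0.03383348  0.018       1.5969594 ] 0.006323977644757826
rail both [ 0.53443539 -0.03373061  0.01533163  1.59002386] 0.02526174586028558
```

play_rows:
  linear:
    - [-0.001,-0.001,-0.04]
    - [0,0,-0.04]
    - [0,0,-0.02]
    - [0,0,-0.01]
    - [0,0,-0.0085]
    - [0,0,0]
  turn: [0,0,0,0,0,0]

```text
time: 2.6
tool_pos: [0.4689, -0.2592, 0.0012]
tool_rot: [0.0, 0.992, 0.128, 0.0]
contact_force: [0.3, 0.9, 0.3]
gripper_width: 0.999
grasp_force: 0.0
```

play_rows:
  linear:
    - [0,0,0]
    - [0,0,0]
    - [0,0,0]
    - [0,0,0]
  turn: [0,0,0,0]
  hand: 0.06

```text
time: 3.1
tool_pos: [0.469, -0.2587, 0.0012]
tool_rot: [0.0, 0.992, 0.128, 0.0]
contact_force: [-0.1, 1.1, 1.0]
gripper_width: 0.703
grasp_force: 0.0
```

```bash
python3 - <<'E'
from h import *
a=save("top","t2.png")[:,:,::-1];b=save("scene","s2.png")[:,:,::-1]
r=lambda i,k:cv2.resize(i,None,fx=k,fy=k,interpolation=cv2.INTER_CUBIC)
cv2.imwrite("pics/c2.png",np.hstack([r(a[220:280,330:400],5),r(b[180:240,310:380],5)]))
print(state()["contact_force"],pix("scene",[[.469,-.2587,.0]]))
E
```

```text
[ 0.50533067  0.19776948 -0.70348605] [[344.58235863 208.33933631]]
```

View pics/c2.png

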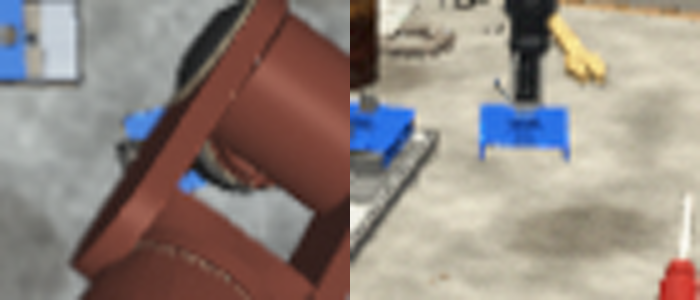

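play_rows:
  linear:
    - [0,0,-0.001]
    - [0,0,-0.001]
    - [0,0,0]
  turn: [0,0,0]

```text
time: 3.58
tool_pos: [0.4688, -0.2587, -0.0012]
tool_rot: [-0.0, 0.992, 0.128, -0.0]
contact_force: [0.9, 0.6, 0.2]
gripper_width: 0.704
grasp_force: 0.0
```

```bash
python3 - <<'E'
from h import *
for z in(.0,.014,.03): print(z,pix("scene",[[.461,-.230,z],[.4766,-.288,z]]).round(1).tolist())
b=save("scene","s3.png")
r=lambda i,k:cv2.resize(i,None,fx=k,fy=k,interpolation=cv2.INTER_CUBIC)
cv2.imwrite("pics/c3.png",r(b[170:225,310:380,::-1],10))
E
```

```text
0.0 [[344.7, 211.8], [344.6, 204.9]]
0.014 [[344.9, 207.9], [344.8, 201.1]]
0.03 [[345.0, 203.4], [344.9, 196.8]]
```

View pics/c3.png

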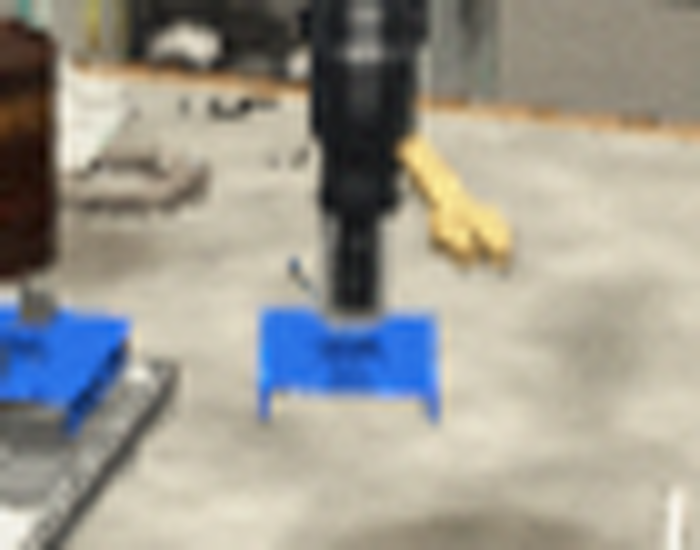

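play_rows:
  linear:
    - [0,0,0]
    - [0,0,0]
    - [0,0,0]
    - [0,0,-0.004]
    - [0,0,-0.004]
    - [0,0,0]
  turn: [0,0,0,0,0,0]
  hand: 0.085

```text
time: 4.38
tool_pos: [0.4684, -0.2584, -0.0097]
tool_rot: [-0.0, 0.992, 0.128, -0.0]
contact_force: [-0.4, -0.1, 0.2]
gripper_width: 0.997
grasp_force: 0.0
```

play_rows:
  linear:
    - [0,0,0]
    - [0,0,0]
    - [0,0,0]
  turn: [0,0,0]
  hand: 0.066

```text
time: 4.75
tool_pos: [0.469, -0.2588, -0.0088]
tool_rot: [0.0, 0.992, 0.128, 0.0]
contact_force: [0.5, -0.0, 0.3]
gripper_width: 0.772
grasp_force: 0.0
```

```bash
python3 - <<'E'
from h import *
b=save("scene","s4.png");t=save("top","t4.png")
b3=cv2.imread("pics/s3.png")[:,:,::-1]
r=lambda i,k:cv2.resize(i,None,fx=k,fy=k,interpolation=cv2.INTER_CUBIC)
cv2.imwrite("pics/c4.png",np.hstack([r(b[150:215,325:365,::-1],9),r(t[225:283,340:388,::-1],9)[:585]]))
E
```

```text
Traceback (most recent call last):
ValueError: all the input array dimensions except for the concatenation axis must match exactly, but along dimension 0, the array at index 0 has size 585 and the array at index 1 has size 522
```

```bash
python3 - <<'E'
import cv2,numpy as np
b=cv2.imread("pics/s4.png");t=cv2.imread("pics/t4.png")
r=lambda i,k:cv2.resize(i,None,fx=k,fy=k,interpolation=cv2.INTER_CUBIC)
cv2.imwrite("pics/c4.png",np.hstack([r(b[155:213,325:365],9),r(t[225:283,340:388],9)]))
E
```

```text
(no output)
```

View pics/c4.png

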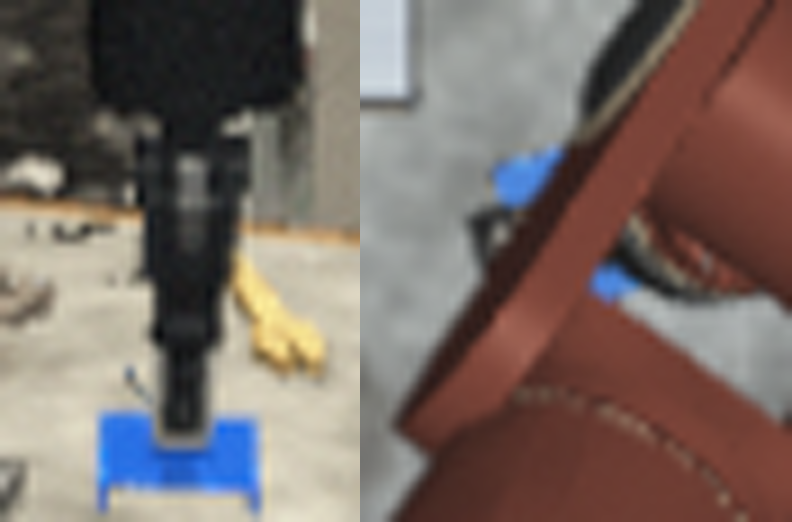

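play_rows:
  linear:
    - [0,0,0]
    - [0,0,0]
    - [0,0,-0.004]
    - [0,0,-0.004]
    - [0,0,-0.004]
    - [0,0,0]
  turn: [0,0,0,0,0,0]
  hand: 0.085

```text
time: 5.6
tool_pos: [0.4685, -0.2584, -0.0216]
tool_rot: [-0.0, 0.992, 0.128, -0.0]
contact_force: [0.1, 0.2, -1.2]
gripper_width: 0.997
grasp_force: 0.0
```

```bash
python3 - <<'E'
from h import *
s=state();print(s["joint_pos"],s["tool_pos"],s["contact_force"])
for r in trace("scene","cover")[:2]: print(r["p"],r["location"])
E
```

```text
[-6.43223285e-01  8.99592516e-02  1.97397057e+00  5.80149433e-06
  1.07886482e+00  6.70043952e-01] [ 0.46848254 -0.25842591 -0.02164124] [ 0.1387422   0.23122139 -1.19916887]
0.42 [342.5, 205.7]
```

play_rows:
  linear:
    - [0,0,0]
    - [0,0,0]
    - [0,0,0]
  turn: [0,0,0]
  hand: 0.066

```text
time: 6.02
tool_pos: [0.469, -0.2588, -0.0209]
tool_rot: [0.0, 0.992, 0.128, 0.0]
contact_force: [-0.7, 0.2, 0.3]
gripper_width: 0.777
grasp_force: 0.0
```

play_rows:
  linear:
    - [0,0,-0.002]
    - [0,0,-0.002]
    - [0,0,0]
  turn: [0,0,0]

```text
time: 6.4
tool_pos: [0.4689, -0.2587, -0.0245]
tool_rot: [-0.0, 0.992, 0.128, -0.0]
contact_force: [-2.3, 0.4, 4.3]
gripper_width: 0.77
grasp_force: 2.2
```

play_rows:
  linear:
    - [0,0,-0.001]
    - [0,0,-0.001]
    - [0,0,0]
  turn: [0,0,0]

```text
time: 6.78
tool_pos: [0.4689, -0.2584, -0.025]
tool_rot: [-0.001, 0.992, 0.129, -0.001]
contact_force: [-6.2, 3.6, 15.2]
gripper_width: 0.776
grasp_force: 7.9
```

play_rows:
  linear:
    - [0,0,-0.001]
    - [0,0,-0.001]
    - [0,0,0]
  turn: [0,0,0]

```text
time: 7.15
tool_pos: [0.4689, -0.258, -0.0256]
tool_rot: [-0.002, 0.992, 0.129, -0.001]
contact_force: [-9.3, 8.2, 26.2]
gripper_width: 0.778
grasp_force: 13.4
```

play_rows:
  linear:
    - [0,0,0.006]
    - [0,0,0]
    - [0,0,0]
    - [0,0,-0.005]
    - [0,0,-0.004]
    - [0,0,0]
  turn: [0,0,0,0,0,0]
  hand: 0.085

```text
time: 7.9
tool_pos: [0.4683, -0.2583, -0.0329]
tool_rot: [-0.001, 0.992, 0.128, -0.001]
contact_force: [-0.8, -0.1, -0.0]
gripper_width: 0.998
grasp_force: 0.0
```

play_rows:
  linear:
    - [0,0,0]
    - [0,0,0]
    - [0,0,0]
    - [0,0,0]
  turn: [0,0,0,0]
  hand: 0.066

```text
time: 8.4
tool_pos: [0.4694, -0.2591, -0.0312]
tool_rot: [0.0, 0.992, 0.128, 0.0]
contact_force: [-1.3, -0.0, 6.2]
gripper_width: 0.785
grasp_force: 59.4
```

play_rows:
  linear:
    - [0,0,0]
    - [0,0,0]
    - [0,0,0.04]
    - [0,0,0.05]
    - [0,0,0.05]
    - [-0.002,0.05,0]
    - [-0.002,0.06,0]
    - [-0.002,0.06,0]
  turn: [0,0,0,0,0,0,0,0]
  hand: 0.085

```text
time: 9.4
tool_pos: [0.4625, -0.0872, 0.1079]
tool_rot: [-0.0, 0.992, 0.128, 0.0]
contact_force: [1.5, -0.3, 0.5]
gripper_width: 0.993
grasp_force: 0.0
```

play_rows:
  linear:
    - [-0.002,0.06,0]
    - [-0.002,0.06,0]
    - [-0.002,0.06,0]
    - [-0.002,0.06,0]
    - [-0.003,0.06,0]
    - [-0.004,0.06,0]
    - [0,0.027,-0.02]
    - [0,0,-0.02]
  turn: [0,0,0,0,0,0,0,0]

```text
time: 10.4
tool_pos: [0.4475, 0.2998, 0.0672]
tool_rot: [0.0, 0.992, 0.13, 0.0]
contact_force: [-0.5, -1.2, 0.4]
gripper_width: 0.997
grasp_force: 0.0
```

```bash
cat > m3.py <<'E'
from h import *
T=save("top","t5.png")
wt=(345,390,230,270); ot=("top",wt,bluemask(T,wt)); print("cover",*fit([ot],COVER,[.469,-.256,0,-1.31],[0,1,3]))
b=save("scene","s5.png")
r=lambda i,k:cv2.resize(i,None,fx=k,fy=k,interpolation=cv2.INTER_CUBIC)
cv2.imwrite("pics/c5.png",np.hstack([r(b[255:325,240:330,::-1],6)]))
print(state()["tool_pos"],pix("scene",[[.448,.3,0]]))
E
python3 m3.py
```

```text
cover [ 0.4707958  -0.25967014  0.         -1.31010079] 0.002334907010452724
[0.44542543 0.29662212 0.06432971] [[288.90528509 300.86909706]]
```

View pics/c5.png

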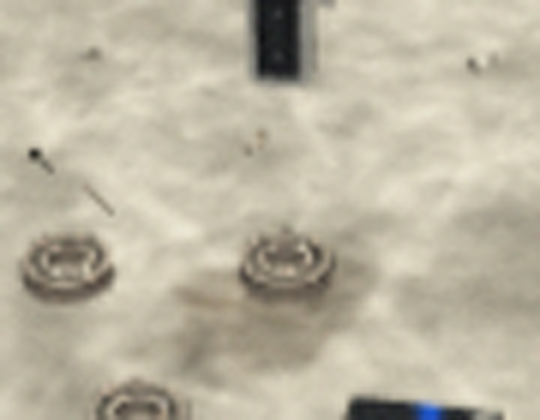

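play_rows:
  linear:
    - [0.002,0.002,-0.03]
    - [0,0,-0.025]
    - [0,0,-0.02]
    - [0,0,-0.01]
    - [0,0,-0.005]
    - [0,0,0]
  turn: [0,0,0,0,0,0]

```text
time: 11.25
tool_pos: [0.4503, 0.3, -0.0216]
tool_rot: [-0.0, 0.992, 0.128, 0.0]
contact_force: [-0.6, 0.5, -0.2]
gripper_width: 0.993
grasp_force: 0.0
```

```bash
python3 -c "
from h import *
s=state();print(s['tool_pos'],s['contact_force'])"
```

```text
[ 0.45030396  0.30004443 -0.0215865 ] [-0.577865    0.46822647 -0.1898343 ]
```

play_rows:
  linear:
    - [0,0,0]
    - [0,0,0]
    - [0,0,0]
    - [0,0,0]
    - [0,0,0]
    - [0,0,0]
  turn: [0,0,0,0,0,0]
  hand: 0.025

```text
time: 12.0
tool_pos: [0.4499, 0.3003, -0.022]
tool_rot: [0.0, 0.992, 0.128, -0.0]
contact_force: [0.6, 0.9, -0.0]
gripper_width: 0.298
grasp_force: 0.0
```

play_rows:
  linear:
    - [0,0,-0.001]
    - [0,0,-0.001]
    - [0,0,0]
  turn: [0,0,0]

```text
time: 12.38
tool_pos: [0.45, 0.3003, -0.0229]
tool_rot: [0.0, 0.992, 0.128, -0.0]
contact_force: [-4.1, -1.9, 8.0]
gripper_width: 0.293
grasp_force: 3.8
```

play_rows:
  linear:
    - [0,0,-0.001]
    - [0,0,-0.001]
    - [0,0,0]
  turn: [0,0,0]

```text
time: 12.75
tool_pos: [0.45, 0.3004, -0.023]
tool_rot: [0.0, 0.992, 0.129, -0.001]
contact_force: [-8.2, -5.0, 20.6]
gripper_width: 0.293
grasp_force: 10.1
```

play_rows:
  linear:
    - [0,0,0.006]
    - [0,0,0]
    - [0,0,0]
    - [0,0,-0.005]
    - [0,0,-0.003]
    - [0,0,0]
  turn: [0,0,0,0,0,0]
  hand: 0.06

```text
time: 13.5
tool_pos: [0.4494, 0.3, -0.0288]
tool_rot: [0.0, 0.992, 0.128, -0.001]
contact_force: [0.8, 0.6, 0.6]
gripper_width: 0.708
grasp_force: 0.0
```

play_rows:
  linear:
    - [0,0,0]
    - [0,0,0]
    - [0,0,0]
    - [0,0,0]
  turn: [0,0,0,0]
  hand: 0.028

```text
time: 14.0
tool_pos: [0.4503, 0.3004, -0.0274]
tool_rot: [-0.0, 0.992, 0.128, 0.0]
contact_force: [-2.9, -1.1, 3.5]
gripper_width: 0.349
grasp_force: 59.2
```

play_rows:
  linear:
    - [0,0,0]
    - [0,0,0]
    - [0,0,0]
    - [0,0,0]
    - [0,0,0]
    - [0,0,0]
    - [0,0,0]
    - [0,0,0]
  turn: [0,9.6,9.6,9.6,9.6,9.6,9.6,9.6]
  hand: 0.065

```text
time: 15.0
tool_pos: [0.4495, 0.3001, -0.0285]
tool_rot: [-0.0, 0.753, 0.658, -0.0]
contact_force: [0.6, 0.0, -0.8]
gripper_width: 0.762
grasp_force: 0.0
```

play_rows:
  linear:
    - [0,0,0]
    - [0,0,0]
    - [0,0,0]
    - [0,0,0]
    - [0,0,0]
  turn: [9.6,0,0,0,0]
  hand: 0.028

```text
time: 15.62
tool_pos: [0.4499, 0.3003, -0.028]
tool_rot: [-0.0, 0.698, 0.716, 0.0]
contact_force: [-0.3, -0.0, 1.6]
gripper_width: 0.348
grasp_force: 59.1
```

play_rows:
  linear:
    - [0,0,0.03]
    - [0,0,0.05]
    - [0,0,0.05]
    - [0.02,-0.03,0.01]
    - [0,0,0]
    - [0,0,0]
  turn: [0,0,0,0,0,0]

```text
time: 16.38
tool_pos: [0.469, 0.2701, 0.1108]
tool_rot: [-0.001, 0.698, 0.716, -0.001]
contact_force: [-0.6, 0.9, -0.5]
gripper_width: 0.349
grasp_force: 59.4
```

```bash
python3 -c "
from h import *
s=state();print(s['tool_pos'],s['tool_rot'],s['contact_force'],s['gripper_width'],s['grasp_force'])
T=cv2.imread('pics/t1.png')[:,:,::-1]
# open pocket / housing: grid of crop for subpixel circle
b=save('scene','s6.png'); t=save('top','t6.png')
r=lambda i,k:cv2.resize(i,None,fx=k,fy=k,interpolation=cv2.INTER_CUBIC)
p=pix('scene',[s['tool_pos']+[0,0,.03]])[0].astype(int);print(p)
A=r(b[p[1]-25:p[1]+25,p[0]-35:p[0]+35,::-1],8)[:400,:400]; B=r(t[212:244,252:302,::-1],8)
A=cv2.copyMakeBorder(A,0,max(0,400-A.shape[0]),0,0,0)
B=cv2.copyMakeBorder(B,0,400-B.shape[0],0,0,0)
cv2.imwrite('pics/c6.png',np.hstack([A,B]))
"
```

```text
[0.46903003 0.27011453 0.11084711] [-5.85611610e-04  6.97674057e-01  7.16414614e-01 -8.17538981e-04] [-0.55037734  0.93571179 -0.45537979] 0.3493681928329874 59.43616173695773
[283 236]
```

View pics/c6.png

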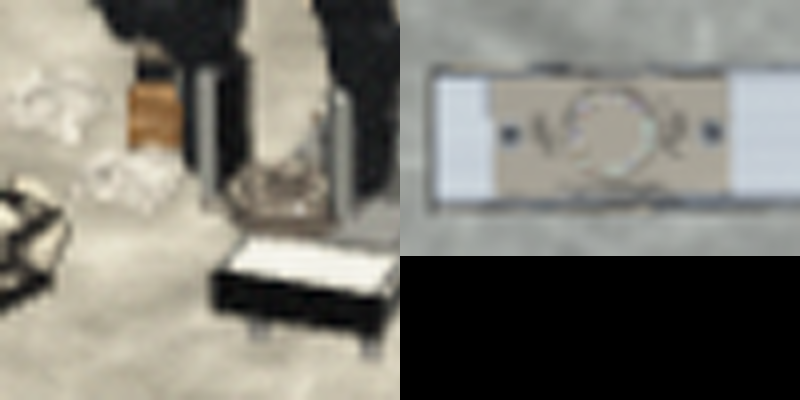

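```bash
cat > m4.py <<'E'
from h import *
ims=[cv2.imread(f"pics/{f}.png") for f in("t1","t6")]
for im in ims:
    g=cv2.cvtColor(im,cv2.COLOR_BGR2GRAY).astype(np.float32)
    out=[]
    for u,v in((265.3,228.2),(290.6,228.1),(310.8,228),(336,228)):
        ui,vi=int(round(u)),int(round(v)); c=g[vi-2:vi+3,ui-2:ui+3]; d=np.clip(np.percentile(c,70)-c-8,0,None)
        yy,xx=np.mgrid[vi-2:vi+3,ui-2:ui+3]; out.append([(d*xx).sum()/d.sum(),(d*yy).sum()/d.sum()])
    out=np.array(out); print(out.round(2).tolist())
    for z in(.032,.040):
        P=w("top",out,z); print(z,P[:,:2].round(4).tolist(),"open",P[:2,:2].mean(0).round(4),"fin",P[2:,:2].mean(0).round(4))
T=ims[1][:,:,::-1]; wt=(305,345,210,245)
for z in (.043,.05): print("fin cover",fit([("top",wt,bluemask(T,wt))],COVER,[.538,-.109,z,1.59],[0,1,3])[0].round(4))
# rail feet/height from scene: rail z sweep on scene alone given xy,yaw
rs=trace("scene","rail")[0]["region"]
E
python3 m4.py
```

```text
[[265.34, 228.4], [290.49, 227.99], [310.42, 227.82], [335.16, 227.36]]
0.032 [[0.5334, 0.0835], [0.5355, -0.0004], [0.5365, -0.0668], [0.5387, -0.1492]] open [0.5344 0.0416] fin [ 0.5376 -0.108 ]
0.04 [[0.5325, 0.083], [0.5346, -0.0003], [0.5357, -0.0663], [0.5378, -0.1483]] open [0.5335 0.0413] fin [ 0.5367 -0.1073]
[[265.35, 228.4], [290.5, 227.99], [310.41, 227.82], [335.16, 227.36]]
0.032 [[0.5334, 0.0835], [0.5355, -0.0004], [0.5365, -0.0667], [0.5387, -0.1492]] open [0.5344 0.0415] fin [ 0.5376 -0.108 ]
0.04 [[0.5325, 0.083], [0.5346, -0.0004], [0.5357, -0.0663], [0.5378, -0.1483]] open [0.5335 0.0413] fin [ 0.5367 -0.1073]
fin cover [ 0.5379 -0.1087  0.043   1.597 ]
fin cover [ 0.537  -0.1082  0.05    1.598 ]
```

play_rows:
  linear:
    - [0.013,-0.046,0]
    - [0.013,-0.046,0]
    - [0.013,-0.046,0]
    - [0.013,-0.045,0]
    - [0.013,-0.045,0]
    - [0,0,-0.03]
    - [0,0,-0.03]
    - [0,0,0]
  turn: [0,0,0,0,0,0,0,0]

```text
time: 17.52
tool_pos: [0.5318, 0.0428, 0.0484]
tool_rot: [-0.003, 0.697, 0.717, -0.002]
contact_force: [-0.0, 0.1, -0.1]
gripper_width: 0.351
grasp_force: 59.5
```

```bash
python3 -c "
from h import *
s=state();print(s['tool_pos'],s['contact_force'])"
```

```text
[0.53176634 0.04275293 0.04843473] [-0.03965969  0.10120662 -0.07639516]
```

play_rows:
  linear:
    - [0,0,-0.012]
    - [0,0,-0.01]
    - [0,0,0]
    - [0,0,0]
  turn: [0,0,0,0]

```text
time: 18.02
tool_pos: [0.5353, 0.0423, 0.0305]
tool_rot: [0.0, 0.697, 0.717, 0.0]
contact_force: [-0.1, 0.9, -0.4]
gripper_width: 0.346
grasp_force: 59.5
```

play_rows:
  linear:
    - [0,0,-0.002]
    - [0,0,-0.002]
    - [0,0,0]
  turn: [0,0,0]

```text
time: 18.4
tool_pos: [0.5347, 0.0423, 0.0258]
tool_rot: [-0.0, 0.697, 0.717, -0.0]
contact_force: [0.1, 0.3, -0.7]
gripper_width: 0.35
grasp_force: 59.5
```

play_rows:
  linear:
    - [0,0,-0.001]
    - [0,0,-0.001]
    - [0,0,0]
  turn: [0,0,0]

```text
time: 18.77
tool_pos: [0.5348, 0.0423, 0.0239]
tool_rot: [-0.0, 0.697, 0.717, -0.0]
contact_force: [-0.5, -0.2, -0.3]
gripper_width: 0.347
grasp_force: 59.5
```

play_rows:
  linear:
    - [0,0,-0.0015]
    - [0,0,-0.0015]
    - [0,0,0]
  turn: [0,0,0]

```text
time: 19.15
tool_pos: [0.5347, 0.0423, 0.0207]
tool_rot: [-0.0, 0.697, 0.717, -0.0]
contact_force: [0.1, 0.6, -0.3]
gripper_width: 0.348
grasp_force: 59.5
```

play_rows:
  linear:
    - [0,0,-0.001]
    - [0,0,-0.001]
    - [0,0,0]
  turn: [0,0,0]

```text
time: 19.52
tool_pos: [0.5351, 0.0422, 0.0197]
tool_rot: [0.0, 0.697, 0.717, 0.0]
contact_force: [-1.0, -0.2, 4.7]
gripper_width: 0.349
grasp_force: 62.7
```

play_rows:
  linear:
    - [0,0,0.001]
    - [0.002,0,0]
    - [0.001,0,0]
    - [0,0,0]
  turn: [0,0,0,0]

```text
time: 20.02
tool_pos: [0.5353, 0.0423, 0.0196]
tool_rot: [-0.002, 0.697, 0.717, -0.003]
contact_force: [-10.2, -0.6, 8.7]
gripper_width: 0.346
grasp_force: 64.3
```

play_rows:
  linear:
    - [-0.003,0,0]
    - [-0.003,0,0]
    - [0,0,0]
  turn: [0,0,0]

```text
time: 20.4
tool_pos: [0.5319, 0.0423, 0.0199]
tool_rot: [0.0, 0.697, 0.717, 0.0]
contact_force: [-0.2, 0.3, -0.9]
gripper_width: 0.349
grasp_force: 59.6
```

play_rows:
  linear:
    - [-0.002,0,0]
    - [0,0,0]
  turn: [0,0]

```text
time: 20.65
tool_pos: [0.531, 0.0422, 0.0203]
tool_rot: [0.001, 0.697, 0.717, 0.001]
contact_force: [4.6, 0.6, -2.2]
gripper_width: 0.348
grasp_force: 59.5
```

play_rows:
  linear:
    - [0.004,0.002,0]
    - [0,0.002,0]
    - [0,0,0]
  turn: [0,0,0]

```text
time: 21.02
tool_pos: [0.5334, 0.0444, 0.02]
tool_rot: [0.001, 0.697, 0.717, -0.002]
contact_force: [-1.8, -6.9, 0.9]
gripper_width: 0.347
grasp_force: 60.0
```

play_rows:
  linear:
    - [0,-0.004,0]
    - [0,-0.004,0]
    - [0,0,0]
  turn: [0,0,0]

```text
time: 21.4
tool_pos: [0.5337, 0.0402, 0.02]
tool_rot: [-0.002, 0.698, 0.716, 0.001]
contact_force: [-0.1, 6.2, 0.8]
gripper_width: 0.346
grasp_force: 59.9
```

play_rows:
  linear:
    - [-0.001,0.004,0]
    - [0,0,-0.0005]
    - [0,0,0]
  turn: [0,0,0]

```text
time: 21.78
tool_pos: [0.5328, 0.0425, 0.0197]
tool_rot: [-0.0, 0.697, 0.717, 0.0]
contact_force: [-0.9, 1.1, 2.3]
gripper_width: 0.344
grasp_force: 61.4
```

play_rows:
  linear:
    - [0,0,0]
    - [0,0,0]
    - [0,0,0.02]
    - [0,0,0.05]
    - [0,0,0.05]
    - [-0.006,-0.05,0]
    - [-0.006,-0.06,0]
    - [-0.006,-0.06,0]
  turn: [0,0,0,0,0,6.7,6.7,0]
  hand: 0.06

```text
time: 22.78
tool_pos: [0.5147, -0.1295, 0.1398]
tool_rot: [0.001, 0.609, 0.794, 0.0]
contact_force: [1.4, -0.7, -0.3]
gripper_width: 0.703
grasp_force: 0.0
```

```bash
cat > m5.py <<'E'
from h import *
s=state();print(s['tool_pos'],s['tool_rot'])
t=save("top","t7.png");b=save("scene","s7.png")
wt=(345,390,230,270)
try: print("cover",fit([("top",wt,bluemask(t,wt))],COVER,[.471,-.2597,0,-1.31],[0,1,3]))
except Exception as e: print(e)
r=lambda i,k:cv2.resize(i,None,fx=k,fy=k,interpolation=cv2.INTER_CUBIC)
p=pix("scene",[[.533,.042,.05]])[0].astype(int);print(p)
cv2.imwrite("pics/c7.png",np.hstack([r(t[212:244,260:300,::-1],10),r(b[p[1]-16:p[1]+16,p[0]-20:p[0]+20,::-1],10)]))
E
python3 m5.py
```

```text
[ 0.51466138 -0.12945291  0.13977243] [5.68618972e-04 6.08530163e-01 7.93530540e-01 1.17853826e-05]
cover (array([ 0.46994218, -0.26555148,  0.        , -1.20796309]), np.float64(0.6399461322348668))
[294 228]
```

View pics/c7.png

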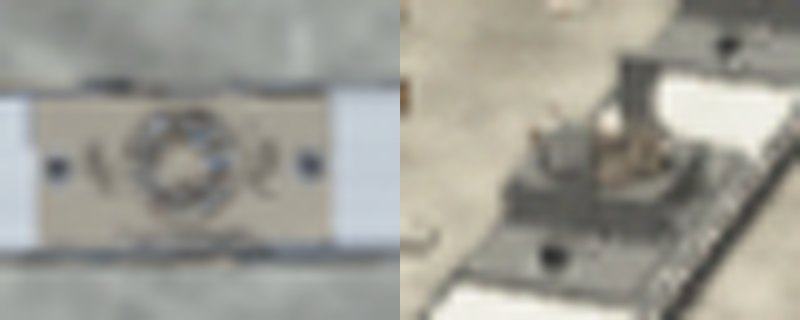

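play_rows:
  linear:
    - [-0.0147,-0.043,0]
    - [-0.0147,-0.043,0]
    - [-0.0147,-0.0433,-0.02]
    - [0,0,-0.04]
    - [0,0,-0.04]
    - [0,0,-0.03]
    - [0,0,-0.02]
    - [0,0,0]
  turn: [0,0,0,0,0,0,0,0]
  hand: 0.085

```text
time: 23.88
tool_pos: [0.4694, -0.2554, -0.0126]
tool_rot: [-0.002, 0.609, 0.793, -0.0]
contact_force: [0.8, -0.0, 0.1]
gripper_width: 0.998
grasp_force: 0.0
```

play_rows:
  linear:
    - [0,0,0]
    - [0,0,0]
  turn: [0,0]

```text
time: 24.12
tool_pos: [0.4719, -0.2576, -0.009]
tool_rot: [0.001, 0.609, 0.793, 0.0]
contact_force: [0.3, 0.2, 0.7]
gripper_width: 0.996
grasp_force: 0.0
```

play_rows:
  linear:
    - [-0.0005,-0.0015,-0.008]
    - [0,0,-0.007]
    - [0,0,-0.004]
    - [0,0,-0.003]
    - [0,0,0]
    - [0,0,0]
  turn: [0,0,0,0,0,0]

```text
time: 24.88
tool_pos: [0.4704, -0.2586, -0.0324]
tool_rot: [0.0, 0.609, 0.793, 0.0]
contact_force: [0.3, -0.4, 0.0]
gripper_width: 0.993
grasp_force: 0.0
```

play_rows:
  linear:
    - [0,0,0]
    - [0,0,0]
    - [0,0,0]
    - [0,0,0]
  turn: [0,0,0,0]
  hand: 0.05

```text
time: 25.38
tool_pos: [0.4709, -0.259, -0.0318]
tool_rot: [0.001, 0.609, 0.793, 0.0]
contact_force: [0.7, 0.2, 3.6]
gripper_width: 0.659
grasp_force: 64.2
```

play_rows:
  linear:
    - [0,0,0.02]
    - [0,0,0.05]
    - [0,0,0.05]
    - [0,0,0.05]
    - [0.01,0.04,0]
    - [0,0,0]
    - [0,0,0]
  turn: [0,0,0,0,-6.8,-6.8,0]

```text
time: 26.25
tool_pos: [0.4799, -0.2179, 0.1368]
tool_rot: [-0.001, 0.698, 0.716, -0.0]
contact_force: [0.6, 0.2, -0.9]
gripper_width: 0.659
grasp_force: 63.8
```

```bash
cat > m6.py <<'E'
from h import *
s=state();print(s['tool_pos'],s['tool_rot'],s['contact_force'],s['ft_torque'],s['gripper_width'],s['grasp_force'])
b=save("scene","s8.png");r=lambda i,k:cv2.resize(i,None,fx=k,fy=k,interpolation=cv2.INTER_CUBIC)
p=pix("scene",[s['tool_pos']+[0,0,.04]])[0].astype(int);print(p)
cv2.imwrite("pics/c8.png",r(b[max(0,p[1]-40):p[1]+30,p[0]-40:p[0]+40,::-1],8))
E
python3 m6.py
```

```text
[ 0.47987946 -0.21794069  0.13681935] [-5.60891506e-04  6.97975750e-01  7.16121158e-01 -1.59459846e-04] [ 0.62830652  0.17362662 -0.92768231] [0.02418165 0.02945747 0.03818674] 0.6589980097803769 63.83501172065735
[339 160]
```

View pics/c8.png

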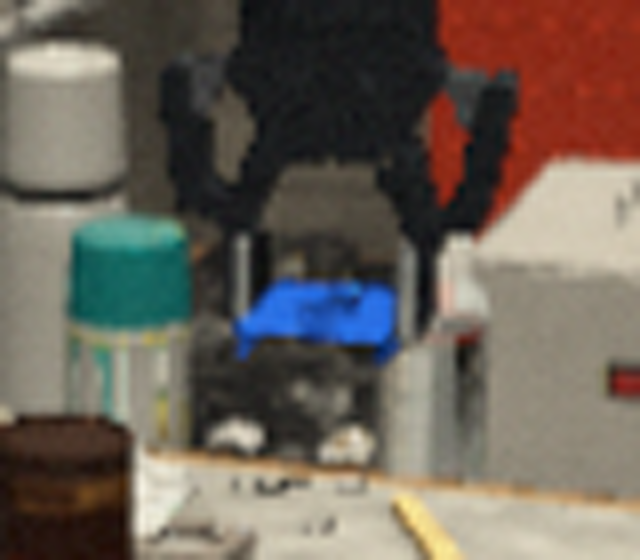

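play_rows:
  linear:
    - [0.0106,0.052,0]
    - [0.0106,0.052,0]
    - [0.0106,0.052,0]
    - [0.0106,0.052,0]
    - [0.0106,0.052,0]
    - [0,0,-0.04]
    - [0,0,-0.03]
    - [0,0,-0.015]
  turn: [0,0,0,0,0,0,0,0]

```text
time: 27.3
tool_pos: [0.5317, 0.0413, 0.0499]
tool_rot: [-0.002, 0.698, 0.716, -0.001]
contact_force: [-0.0, 0.3, 0.6]
gripper_width: 0.66
grasp_force: 63.9
```

play_rows:
  linear:
    - [0,0,-0.005]
    - [0,0,0]
    - [0,0,0]
    - [0,0,0]
  turn: [0,0,0,0]

```text
time: 27.8
tool_pos: [0.5341, 0.0413, 0.0486]
tool_rot: [0.001, 0.699, 0.715, 0.001]
contact_force: [-0.4, 0.2, -0.0]
gripper_width: 0.658
grasp_force: 63.9
```

play_rows:
  linear:
    - [-0.001,0.001,-0.006]
    - [0,0,-0.005]
    - [0,0,0]
    - [0,0,0]
  turn: [0,0,0,0]

```text
time: 28.3
tool_pos: [0.5322, 0.0425, 0.0364]
tool_rot: [-0.0, 0.699, 0.715, -0.0]
contact_force: [-0.1, -0.3, -0.7]
gripper_width: 0.656
grasp_force: 63.9
```

play_rows:
  linear:
    - [0,0,-0.0015]
    - [0,0,-0.0015]
    - [0,0,-0.001]
    - [0,0,0]
  turn: [0,0,0,0]

```text
time: 28.8
tool_pos: [0.5322, 0.0425, 0.0324]
tool_rot: [-0.0, 0.699, 0.715, -0.0]
contact_force: [-0.8, 0.2, -0.4]
gripper_width: 0.652
grasp_force: 63.9
```

play_rows:
  linear:
    - [0,0,-0.0015]
    - [0,0,-0.0015]
    - [0,0,0]
    - [0,0,0]
  turn: [0,0,0,0]

```text
time: 29.3
tool_pos: [0.5323, 0.0425, 0.0295]
tool_rot: [-0.0, 0.699, 0.715, -0.0]
contact_force: [-0.3, -1.0, 0.5]
gripper_width: 0.661
grasp_force: 63.9
```

play_rows:
  linear:
    - [0.0005,0,-0.001]
    - [0,0,-0.001]
    - [0,0,0]
    - [0,0,0]
  turn: [0,0,0,0]

```text
time: 29.8
tool_pos: [0.5328, 0.0425, 0.0275]
tool_rot: [0.0, 0.699, 0.715, 0.0]
contact_force: [0.1, 0.7, -0.8]
gripper_width: 0.658
grasp_force: 63.9
```

play_rows:
  linear:
    - [0,0,-0.001]
    - [0,0,-0.001]
    - [0,0,0]
  turn: [0,0,0]

```text
time: 30.18
tool_pos: [0.5327, 0.0425, 0.0253]
tool_rot: [-0.0, 0.699, 0.715, -0.0]
contact_force: [-0.1, -0.2, 0.1]
gripper_width: 0.659
grasp_force: 63.9
```

play_rows:
  linear:
    - [0,0,-0.001]
    - [0,0,-0.001]
    - [0,0,0]
  turn: [0,0,0]

```text
time: 30.55
tool_pos: [0.5329, 0.0425, 0.0236]
tool_rot: [-0.0, 0.699, 0.715, 0.0]
contact_force: [0.5, 0.8, 0.3]
gripper_width: 0.66
grasp_force: 63.9
```

Below the flat-top height with no contact, so the slots are aligned with the hooks. I'll keep going down.

play_rows:
  linear:
    - [0,0,-0.001]
    - [0,0,-0.001]
    - [0,0,0]
  turn: [0,0,0]

```text
time: 30.92
tool_pos: [0.5333, 0.0425, 0.0221]
tool_rot: [0.0, 0.699, 0.715, 0.0]
contact_force: [0.2, 1.5, 3.3]
gripper_width: 0.656
grasp_force: 64.3
```

play_rows:
  linear:
    - [0,0,-0.001]
    - [0,0,-0.001]
    - [0,0,0]
  turn: [0,0,0]

```text
time: 31.3
tool_pos: [0.5339, 0.0425, 0.0208]
tool_rot: [0.001, 0.699, 0.715, 0.001]
contact_force: [-0.1, 0.5, 7.2]
gripper_width: 0.658
grasp_force: 64.7
```

play_rows:
  linear:
    - [0,0,-0.0005]
    - [0,0,-0.0005]
    - [0,0,0]
  turn: [0,0,0]

```text
time: 31.68
tool_pos: [0.5341, 0.0425, 0.0203]
tool_rot: [0.001, 0.699, 0.715, 0.001]
contact_force: [-2.7, 1.2, 10.0]
gripper_width: 0.661
grasp_force: 65.0
```

play_rows:
  linear:
    - [-0.0005,0,-0.001]
    - [0,0,-0.0005]
    - [0,0,0]
  turn: [0,0,0]

```text
time: 32.05
tool_pos: [0.5344, 0.0425, 0.0198]
tool_rot: [0.001, 0.699, 0.715, 0.001]
contact_force: [-1.7, 1.3, 11.9]
gripper_width: 0.66
grasp_force: 65.3
```

play_rows:
  linear:
    - [0,0,-0.001]
    - [0,0,-0.0005]
    - [0,0,0]
  turn: [0,0,0]

```text
time: 32.42
tool_pos: [0.5349, 0.0424, 0.019]
tool_rot: [0.002, 0.699, 0.715, 0.002]
contact_force: [-3.5, 0.7, 15.6]
gripper_width: 0.659
grasp_force: 65.6
```

play_rows:
  linear:
    - [-0.001,0,-0.0005]
    - [0,0,-0.0005]
    - [0,0,0]
  turn: [0,0,0]

```text
time: 32.8
tool_pos: [0.534, 0.0421, 0.0164]
tool_rot: [0.002, 0.699, 0.715, 0.002]
contact_force: [3.9, 0.2, 6.6]
gripper_width: 0.659
grasp_force: 65.0
```

play_rows:
  linear:
    - [0,0,-0.0005]
    - [0,0,-0.0005]
    - [0,0,0]
  turn: [0,0,0]

```text
time: 33.17
tool_pos: [0.5341, 0.0421, 0.0159]
tool_rot: [0.002, 0.699, 0.715, 0.002]
contact_force: [2.1, 0.5, 9.8]
gripper_width: 0.665
grasp_force: 65.3
```

```bash
python3 -c "
from h import *
s=state();print(s['tool_pos'],s['contact_force'],s['ft_torque'])"
```

```text
[0.53405543 0.0420618  0.01589632] [2.08801287 0.53761129 9.75264785] [-0.04906007 -0.2030129  -0.00822193]
```

play_rows:
  linear:
    - [0,0,-0.0005]
    - [0,0,-0.0005]
    - [0,0,0]
  turn: [0,0,0]

```text
time: 33.55
tool_pos: [0.5341, 0.0421, 0.0153]
tool_rot: [0.002, 0.699, 0.715, 0.002]
contact_force: [0.9, -0.2, 12.2]
gripper_width: 0.661
grasp_force: 65.5
```

play_rows:
  linear:
    - [0,0,-0.0005]
    - [0,0,-0.0005]
    - [0,0,0]
  turn: [0,0,0]

```text
time: 33.92
tool_pos: [0.5341, 0.0421, 0.0153]
tool_rot: [0.002, 0.699, 0.715, 0.001]
contact_force: [-2.1, -0.1, 16.9]
gripper_width: 0.658
grasp_force: 66.1
```

play_rows:
  linear:
    - [0,0,0.002]
    - [0,0,0.002]
    - [0,0,0.002]
    - [0,0,0]
  turn: [0,0,0,0]

```text
time: 34.42
tool_pos: [0.5325, 0.0421, 0.0167]
tool_rot: [0.001, 0.699, 0.715, 0.001]
contact_force: [8.0, -0.5, -4.8]
gripper_width: 0.657
grasp_force: 68.1
```

play_rows:
  linear:
    - [0,0,0.001]
    - [0,0,0]
    - [0,0,0]
  turn: [0,0,0]

```text
time: 34.8
tool_pos: [0.5324, 0.0421, 0.0168]
tool_rot: [0.002, 0.699, 0.715, 0.001]
contact_force: [11.0, 0.1, -10.7]
gripper_width: 0.654
grasp_force: 67.4
```

```bash
python3 -c "
from h import *
s=state();print(s['tool_pos'],s['tool_rot'],s['contact_force'],s['ft_torque'])"
```

```text
[0.53243519 0.04210118 0.01680165] [0.00152733 0.69892901 0.71518838 0.00122249] [ 11.014028     0.10049515 -10.69115907] [-0.07190693 -1.69401797 -0.11097975]
```

play_rows:
  linear:
    - [0.001,0,-0.0015]
    - [0.0005,0,-0.0005]
    - [0,0,0]
  turn: [0,0,0]

```text
time: 35.17
tool_pos: [0.5322, 0.0421, 0.0165]
tool_rot: [-0.0, 0.699, 0.715, -0.001]
contact_force: [-2.4, -1.6, 4.4]
gripper_width: 0.657
grasp_force: 69.1
```

play_rows:
  linear:
    - [0,0,0]
    - [0,0,0]
    - [0,0,0]
    - [0,0,0.03]
    - [0,0,0.05]
    - [0,0,0.05]
    - [-0.05,0,0.02]
    - [-0.06,0.05,0]
  turn: [0,0,0,0,0,0,0,0]
  hand: 0.08

```text
time: 36.17
tool_pos: [0.4355, 0.0817, 0.1692]
tool_rot: [0.002, 0.7, 0.714, 0.002]
contact_force: [-0.2, 1.1, 0.3]
gripper_width: 0.938
grasp_force: 0.0
```

play_rows:
  linear:
    - [-0.02,0.06,0.02]
    - [0,0.06,0]
    - [0,0.06,0]
    - [0,0,0]
    - [0,0,0]
  turn: [0,0,0,0,0]

```text
time: 36.8
tool_pos: [0.4156, 0.2589, 0.185]
tool_rot: [0.0, 0.698, 0.716, -0.001]
contact_force: [-0.3, 0.5, -0.7]
gripper_width: 0.937
grasp_force: 0.0
```

```bash
cat > m7.py <<'E'
from h import *
s=state();print(s['time'],s['tool_pos'],s['contact_force'])
t=save("top","t9.png");b=save("scene","s9.png")
zr=None
for nm,y,p0 in(("open",.042,(257,300)),("fin",-.108,(305,345))):
    wt=(p0[0],p0[1],210,245); print(nm,fit([("top",wt,bluemask(t,wt))],COVER,[.535,y,.048,1.594],[0,1,3]))
r=lambda i,k:cv2.resize(i,None,fx=k,fy=k,interpolation=cv2.INTER_CUBIC)
p=pix("scene",[[.533,.0,.05]])[0].astype(int)
cv2.imwrite("pics/c9.png",np.hstack([r(t[212:244,255:350,::-1],4.2),r(b[p[1]-33:p[1]+33,p[0]-30:p[0]+30,::-1],6)[:134*2+100][:134] if 0 else r(b[p[1]-33:p[1]+33,p[0]-33:p[0]+33,::-1],6)[:134]]) if 0 else r(b[p[1]-33:p[1]+33,p[0]-36:p[0]+36,::-1],9))
E
python3 m7.py
```

```text
36.8 [0.41562473 0.25885294 0.18496449] [-0.26290588  0.52595788 -0.73051631]
open (array([0.53261658, 0.0408339 , 0.048     , 1.60202322]), np.float64(0.0063048220611392446))
fin (array([ 0.53723715, -0.10818327,  0.048     ,  1.59569092]), np.float64(0.00791300401138534))
```

View pics/c9.png

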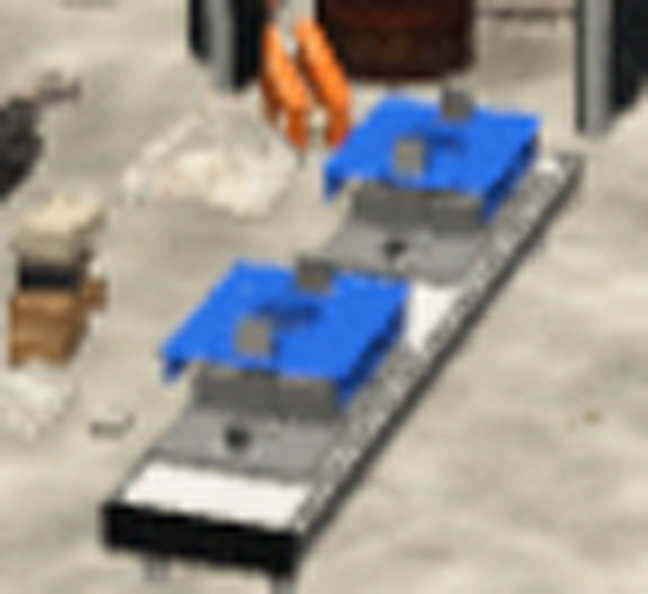

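The new cover in front sits level, with both hooks protruding just like the finished one behind it (scene crop, hooks at about (255,335) and (315,272)). It is ready to hand in.

```bash
python3 -c "
from plant import *
print(job_done())"
```

```text
the job is handed in; nothing more can be done
None
```

The bearing is in the open housing and the blue cover is snapped on under both barbs: the highest push I read was about 17 N, and the cover held against a 10 N upward pull. I handed the job in at about 37 s; while finding the fingertip height I had also pressed briefly on the loose cover (26 N) and the loose bearing (21 N) on the bench.

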